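# Level the two-pan balance

## Task

The four sample cartridges on this balance weigh 40 g (white cap), 80 g (yellow), 120 g (blue) and 160 g (red), and it hangs to one side. Move the right cartridge from the heavy pan's rack into an empty bore of the other rack and gently lower it fully home, feeling for the bore and never pressing hard on the pans, so that both pans come to rest level with every cartridge seated upright in a rack; leave everything else on the bench where it is.

Things in the scene. Friction and masses are not known exactly. Their poses are not given: they have to be found in the camera images.
- balance: two-pan balance: grey housing 200 (x) by 370 (y) mm, deck 59 mm above the bench; origin on the bench under its middle, x away from the robot, y to the left (turned up to 0.25 rad). Pans 110 mm left and right of the middle, upper faces 108 mm above the bench at level. Between them a white post at x = 55 mm, top at 143 mm; its red mark meets the pans' red pointers at level.
- left_guide (a joint): height of the left pan above level in m (0 level, +0.004 top stop, -0.004 bottom stop); the right pan is always as far below level as the left is above. It yields softly: 0.1 N per mm, slightly damped. 20 g more on one pan moves both 2 mm from level; 40 g or more takes them to the stops. It settles in about 1 s.
- left_pan: the left pan: steel tray, inside 150 (x) by 72 (y) mm, lip 8 mm high; origin at the centre of its upper face, axes those of the balance. A rack stands loose on it. Overloaded beyond 10 N it sinks on a spring (1.5 N per mm). It must never carry over 22 N, of which rack and cartridges are 4 to 8 N: press with at most about 10 N.
- right_pan: the right pan: steel tray, inside 150 (x) by 72 (y) mm, lip 8 mm high; origin at the centre of its upper face, axes those of the balance. A rack stands loose on it. Overloaded beyond 10 N it sinks on a spring (1.5 N per mm). It must never carry over 22 N, of which rack and cartridges are 4 to 8 N: press with at most about 10 N.
- left_rack_place (a point): the middle of the left pan's upper face. THE RACKS (one on each pan, equal, 350 g, not measured): green blocks 134 mm long, 36 wide, 40 high, with three upright bores in a row along the length: one at the middle, one 45 mm to either side. Each lies roughly along the balance's x but is set down carelessly: up to 3 mm off the pan's middle and turned up to 0.18 rad.
- right_rack_place (a point): the middle of the right pan's upper face. THE BORES: round, 24 mm wide, 34 mm deep, mouth bevelled 1 mm; a seated cartridge's origin is 6 mm above the pan, its cap starts 6 mm above the rack's top. At the start one rack is full and the other holds one cartridge, in its middle bore. An empty bore must be found by feel or by eye, starting from the cartridge in the same rack.
- white_cartridge: sample cartridge: aluminium body 22 mm in diameter, 40 mm long, foot bevelled 1 mm, topped by a white cap 24 mm in diameter, 36 mm long (76 mm in all); 40 g within 3 percent. Origin: centre of its underside; z up its axis. Grip the cap about 58 mm above the origin. Starts seated in a rack's bore.
- yellow_cartridge: sample cartridge: aluminium body 22 mm in diameter, 40 mm long, foot bevelled 1 mm, topped by a yellow cap 24 mm in diameter, 36 mm long (76 mm in all); 80 g within 3 percent. Origin: centre of its underside; z up its axis. Grip the cap about 58 mm above the origin. Starts seated in a rack's bore.
- blue_cartridge: sample cartridge: aluminium body 22 mm in diameter, 40 mm long, foot bevelled 1 mm, topped by a blue cap 24 mm in diameter, 36 mm long (76 mm in all); 120 g within 3 percent. Origin: centre of its underside; z up its axis. Grip the cap about 58 mm above the origin. Starts seated in a rack's bore.
- red_cartridge: sample cartridge: aluminium body 22 mm in diameter, 40 mm long, foot bevelled 1 mm, topped by a red cap 24 mm in diameter, 36 mm long (76 mm in all); 160 g within 3 percent. Origin: centre of its underside; z up its axis. Grip the cap about 58 mm above the origin. Starts seated in a rack's bore.
- spare_cartridge: a spare cartridge, like the others with a grey cap, standing on the bench; not part of the job; origin at its underside. A bystander: leave it.
- check_weight: a brass weight, 26 mm wide and 29 mm high, standing on the deck of the balance between the pans near the robot; origin at its underside. A bystander: leave it.
- beaker: a glass beaker, 70 mm wide, 90 mm high; origin at its underside. A bystander: leave it.
- wash_bottle: a white bottle with a red cap, 64 mm wide, 170 mm high; origin at its underside. A bystander: leave it.
- sample_jar: an amber jar with a black cap, 56 mm wide, 75 mm high; origin at its underside. A bystander: leave it.
- tube_brush: a brush lying on the bench. A bystander: leave it.
- weigh_cup: a steel bowl, 60 mm wide, 35 mm high; origin at its underside. A bystander: leave it.

How it is judged:
By the outcome, as a careful person would: the job done as asked, in the order asked, and still so for the second after the job is handed in, with the robot touching nothing.
It also fails if it takes over 64 s, if anything falls off the work surface, if the arm or the gripper's body presses on something with over 40 N, if the wrist force passes 120 N, or if a joint passes its speed limit or range.

## Robot

A 7-joint arm with a two-finger parallel gripper is mounted at the origin on the work surface. World frame = base frame: x ahead of the robot, y to its left, z up, the work surface at z = 0. Lengths are in m, angles in rad, forces in N, time in s.
With the tool pointing down it reaches from about 0.425 to 1.025 m from the base axis. Payload 9.4 kg.
Tool frame: the origin (TCP) lies at the very end of the fingers, on their centre line; the grasp point (between the pads) lies pinch_z behind it (pinch_z is the distance from the TCP to the grasp point, in m); z points along the fingers, y is the line along which they close (so a half turn about z gives the same grasp; the last joint's range is limited). The gripper opens to 93 mm and grips with 3 to 60 N. Pads are 15 mm wide; open, the fingers measure 128 mm over their backs; the gripper's body (75 mm by 188 mm) begins 65 mm behind the grasp point.
Start: joints at [1.156, 0.599, -0.003, 1.599, 0.002, 0.943, -0.08], TCP at [0.24, -0.684, 0.219] pointing down, gripper open.
Joint ranges: [-2.57, 2.57], [-0.35, 1.97], [-1.29, 1.29], [0.11, 2.56], [-1.05, 4.19], [0.11, 1.86], [-2.63, 2.63]. Speed limits (rad/s): [2.22, 2.22, 3.01, 3.01, 3.14, 3.14, 3.14].

## Interface

Orientations are given as a rotation vector (axis times angle).
In Python, from plant import * gives the robot as it stands.
- The arm moves only by the tool carry_out, never from a script. Its argument "targets" is a list of rows, each an object of numbers: "claw": the finger opening in mm, from 0 to 93; "tx", "ty", "tz": the shift along the tool's x, y, z scaled (see below); "ax", "ay", "az": the turn, a rotation vector about the tool's x, y, z scaled (see below). In form: [{"claw": .., "tx": .., "ty": .., "tz": .., "ax": .., "ay": .., "az": ..}, ...]. A call has exactly 10 rows; each row shifts and turns the commanded pose from where the row before left it, along the tool's axes as they then stand; what a row does not reach is not made up. The controller multiplies each number of a shift by 250 mm and each number of a turn by 360 degrees. A row lasts 1/10 s, in which the tool goes at most 50 mm and 8.59 degrees, less where a joint would pass 70% of its speed; a pose out of reach is approached as far as the arm can. A call with a number of a shift or a turn outside -1 to 1 is refused whole. A call with a gripper value outside its range is refused whole. The fingers move at their own pace and stop on an object; the grip force is fixed at half the most. Time passes only in rows, so rows that do not move let the fingers close, or fill a call up. It gives the time, the measured TCP pose, the force, the opening and the grip force at its end, in the units of the state.
- read_state(): the state, without advancing time (a new reading comes with each control period).
- grab_frame(name): name is "scene" or "top"; returns a dict with "image" (420x560x3 uint8, red, green, blue), "intrinsics" (3x3 intrinsics, pixels), "world_from_camera" (4x4, takes a point from camera to world coordinates). Camera axes: x right, y up, looking along -z (the intrinsics and any distortion apply to the point x, -y, -z); pixel columns grow to the right and rows downward; lengths in m; the calibration is good to about 2 mm. A picture is of the moment at which its call begins. There is no depth.
- sign_off(): hands the job in; it is judged then, once.
Trained networks look in a picture, given as the dict that the camera call returned (one of the last four; its "shot" number tells which), for a name from the list of things; names that differ only in an ending like _2 or _b are one class to them, and where a whole thing is asked for, a point or a joint stands for the part that bears it (a point fixed in the world has none). Each returns a list of dicts, best first, with "score" (0 to 1); they miss things now and then, are a little off and sometimes report something else, mostly with a low value. They report only what shows in the picture. A call takes as long as a camera call.
- search_frame(name, picture): "box" ([left, top, right, bottom] as shares, 0 to 1, of the picture: columns of its width, rows of its height, round what is visible of it).
- tip_of(name, picture): "xy" ([column, row] as shares, 0 to 1, of the picture: columns of its width, rows of its height: a listed point, or the origin of a listed thing).
The state is a dict: "clock": time; "q": joint angles; "joint_vel": joint speeds; "tau": joint torques, N m; "tool_pos": TCP position; "ee_rot": TCP orientation; "force": force on the tool from outside, world axes, zero at the start; "ft_torque": the same for the moment, N m; "width": opening from 0.0 (shut) to 1.0 (fully open); "grip_force": force on a finger pad.
Only numpy, scipy, OpenCV 4.12 (cv2) and the standard library are available. Lean on these libraries where they do the work, as an engineer would, in place of code of your own. Each camera call takes 0.05 s, during which the arm holds its last target. There are 200 camera calls.

## Working session

There is one attempt and no reset: what is moved stays moved. The work goes in short steps, Python scripts to look and compute and a tool call to move; the robot and the scene stay as the last step left them, time stands still between calls to the robot, and variables do not carry over. Pictures are saved under pics/ and viewed, at most 10 in all, crops included, and the job is handed in when it is done.

Besides the shell and the picture viewer there is one more tool, called after "Request:" as name(argument=value, ...) on one line, values as JSON. carry_out: Moves the arm, as the interface text tells. Its arguments: {"type":"object","properties":{"targets":{"type":"array","items":{"type":"object","properties":{"claw":{"type":"number"},"tx":{"type":"number"},"ty":{"type":"number"},"tz":{"type":"number"},"ax":{"type":"number"},"ay":{"type":"number"},"az":{"type":"number"}}}}},"required":["targets"]}

```bash
mkdir -p pics; cat > h.py <<'E'
from plant import *
import numpy as np, cv2
def ray(pic,u,v):
    K=np.array(pic["intrinsics"]);T=np.array(pic["world_from_camera"])
    d=np.linalg.inv(K)@np.array([u,v,1.]);d=np.array([d[0],-d[1],-d[2]])
    return T[:3,3],T[:3,:3]@d
def at_z(pic,u,v,z):
    o,d=ray(pic,u,v);return o+d*(z-o[2])/d[2]
def proj(pic,p):
    K=np.array(pic["intrinsics"]);T=np.array(pic["world_from_camera"])
    c=T[:3,:3].T@(np.array(p)-T[:3,3]);c=np.array([c[0],-c[1],-c[2]]);q=K@c;return q[:2]/q[2]
E
python3 - <<'E'
from h import *
s=read_state();print({k:np.round(v,4) for k,v in s.items()})
import plant;print([x for x in dir(plant) if x[0]!='_'])
for n in ["scene","top"]:
    p=grab_frame(n);cv2.imwrite(f"pics/{n}0.png",cv2.cvtColor(p["image"],cv2.COLOR_RGB2BGR))
    print(n,{k:np.round(v,3).tolist() for k,v in p.items() if k!="image"})
    for t in ["balance","left_pan","right_pan","left_rack_place","right_rack_place","white_cartridge","yellow_cartridge","blue_cartridge","red_cartridge","spare_cartridge","check_weight","beaker","wash_bottle"]:
        r=tip_of(t,p);b=search_frame(t,p)
        print(t,[(np.round(np.array(x["xy"])*[560,420],1).tolist(),round(x["score"],2)) for x in r[:2]],[(np.round(np.array(x["box"])*[560,420,560,420],0).tolist(),round(x["score"],2)) for x in b[:1]])
E
```

```text
{'clock': np.float64(0.0), 'q': array([ 1.1563,  0.6001, -0.0026,  1.6001,  0.0018,  0.9429, -0.0798]), 'joint_vel': array([-0.0003, -0.0018, -0.0007,  0.0004, -0.0018,  0.0001, -0.0007]), 'tau': array([-2.00000e-04, -7.65050e+01,  1.49700e+00, -2.52355e+01,
       -5.24000e-02,  1.70000e-02,  2.00000e-04]), 'tool_pos': array([ 0.2401, -0.6836,  0.2178]), 'ee_rot': array([-3.0954e+00, -5.2800e-01,  6.0000e-04]), 'force': array([ 0.9228, -0.4461,  0.423 ]), 'ft_torque': array([ 0.0018,  0.0231, -0.0345]), 'grip_force': np.float64(0.0), 'width': np.float64(0.9988)}
['PlanningError', 'grab_frame', 'pinch_z', 'read_state', 'search_frame', 'sign_off', 'tip_of']
scene {'intrinsics': [[470.896, 0.0, 273.258], [0.0, 470.896, 205.083], [0.0, 0.0, 1.0]], 'world_from_camera': [[0.264, -0.539, 0.8, 1.484], [0.965, 0.14, -0.223, -0.26], [0.008, 0.831, 0.557, 0.763], [0.0, 0.0, 0.0, 1.0]], 'shot': 1}
balance [([273.2, 248.7], 0.89)] [([192.0, 188.0, 355.0, 291.0], 0.64)]
left_pan [([311.9, 207.2], 0.74)] [([282.0, 189.0, 341.0, 231.0], 0.79)]
right_pan [([228.1, 222.5], 0.76)] [([204.0, 198.0, 267
[... 1425 characters left out ...]
.0], 0.96)]
white_cartridge [([231.1, 202.2], 0.48)] [([225.0, 195.0, 233.0, 207.0], 0.6)]
yellow_cartridge [([316.8, 194.7], 0.4), ([116.1, 204.5], 0.3)] [([313.0, 183.0, 326.0, 194.0], 0.6)]
blue_cartridge [([230.9, 188.8], 0.61)] [([222.0, 178.0, 239.0, 191.0], 0.49)]
red_cartridge [([315.9, 192.0], 0.52), ([231.7, 222.5], 0.45)] [([212.0, 173.0, 253.0, 237.0], 0.43)]
spare_cartridge [([231.0, 219.4], 0.56), ([141.5, 210.0], 0.52)] [([205.0, 159.0, 341.0, 244.0], 0.19)]
check_weight [([278.7, 225.3], 0.64)] [([285.0, 163.0, 332.0, 222.0], 0.62)]
beaker [([114.4, 204.2], 0.96)] [([92.0, 187.0, 125.0, 213.0], 0.74)]
wash_bottle [([412.2, 179.7], 0.86)] [([402.0, 160.0, 442.0, 193.0], 0.91)]
```

```bash
python3 - <<'E'
import cv2,numpy as np
a=cv2.imread("pics/scene0.png")[165:305,175:365];b=cv2.imread("pics/top0.png")[150:255,190:360]
f=lambda i,w:cv2.resize(i,(w,int(i.shape[0]*w/i.shape[1])),interpolation=cv2.INTER_CUBIC)
a=f(a,800);b=f(b,800);cv2.imwrite("pics/a.png",a);cv2.imwrite("pics/b.png",b);print(a.shape,b.shape)
c=cv2.imread("pics/scene0.png");d=cv2.imread("pics/top0.png");cv2.imwrite("pics/c.png",np.vstack([f(c,400),f(d,400)])[:600])
E
```

```text
(589, 800, 3) (494, 800, 3)
```

View pics/a.png

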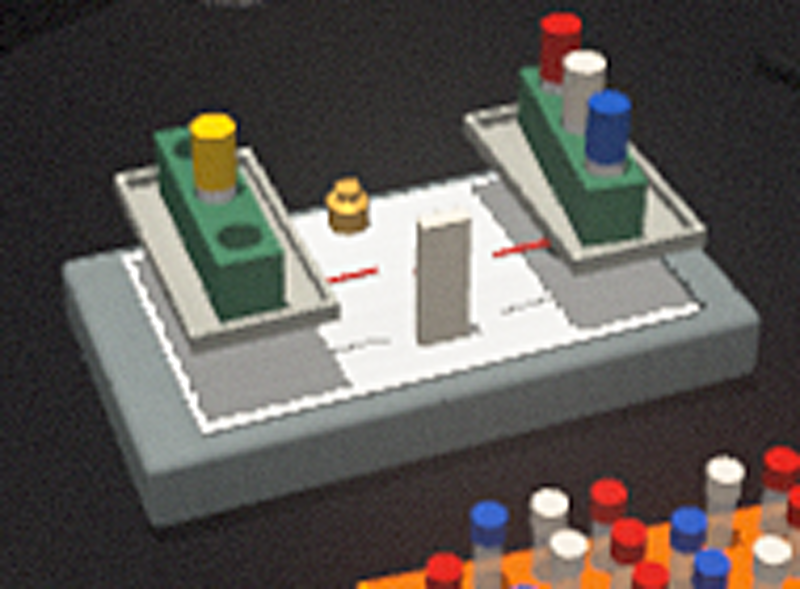

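View pics/b.png

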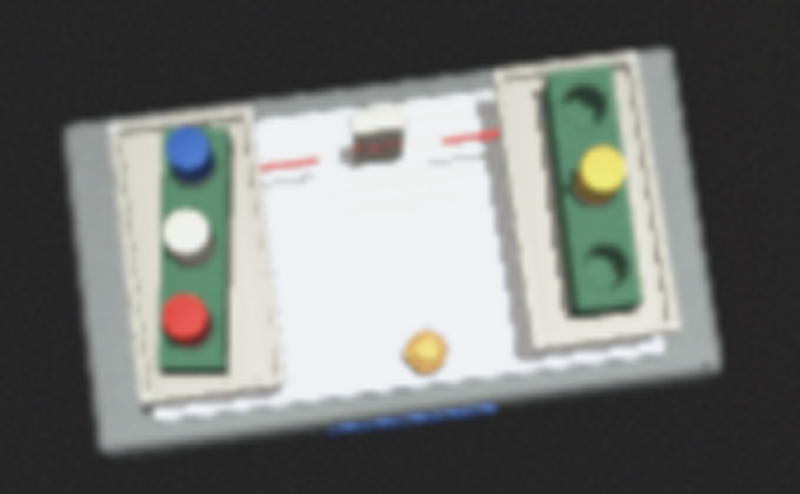

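View pics/c.png

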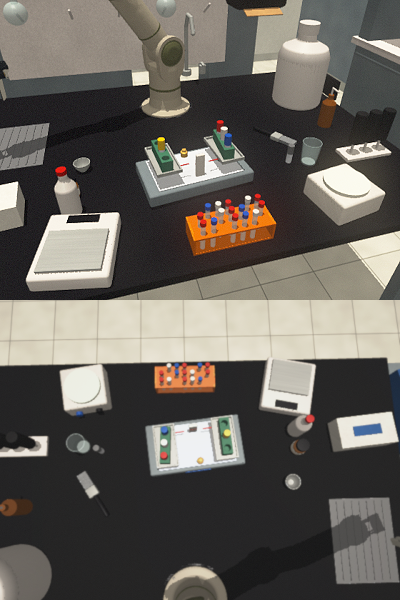

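```bash
cat >> h.py <<'E'
from scipy.optimize import least_squares
HS={"blue":(105,125),"yellow":(20,34),"red":(172,8)}
def blob(img,c,box):
    h=cv2.cvtColor(img,cv2.COLOR_RGB2HSV);H,S,V=[h[...,i].astype(int) for i in range(3)]
    if c=="white": return None
    lo,hi=HS[c];m=((H>=lo)&(H<=hi)) if lo<hi else ((H>=lo)|(H<=hi))
    m=m&(S>120)&(V>60);k=np.zeros_like(m);l,t,r,b=box;k[t:b,l:r]=1;m=m&k
    n,lab,st,ce=cv2.connectedComponentsWithStats(m.astype(np.uint8))
    i=1+np.argmax(st[1:,4]);return ce[i],st[i,4],st[i,:4]
def capcen(pic,x,y,zt):   # image centroid of the cap silhouette
    a=np.linspace(0,2*np.pi,40);P=[proj(pic,[x+.012*np.cos(t),y+.012*np.sin(t),z])for z in(zt,zt-.036)for t in a]
    P=cv2.convexHull(np.array(P,np.float32)*64).astype(np.float64);M=cv2.moments(P.astype(np.float32))
    return np.array([M["m10"],M["m01"]])/M["m00"]/64,M["m00"]/4096
def fitcap(pic,c,box,zt):
    ce,ar,st=blob(pic["image"],c,box)
    r=least_squares(lambda p:capcen(pic,p[0],p[1],zt)[0]-ce,at_z(pic,*ce,zt-.018)[:2],x_scale=.01,diff_step=1e-4)
    return r.x,ar,capcen(pic,*r.x,zt)[1]
E
python3 - <<'E'
from h import *
print("pinch",pinch_z)
bx={"scene":(190,160,345,240),"top":(205,155,345,240)}
for n in bx:
    ps=[grab_frame(n) for _ in range(3)]
    for c,zt in(("blue",.186),("red",.186),("yellow",.194)):
        r=[fitcap(p,c,bx[n],zt) for p in ps]
        print(n,c,np.round(np.mean([q[0] for q in r],0),4),np.std([q[0] for q in r],0).round(5),r[0][1],round(r[0][2]))
    avg=np.mean([p["image"].astype(float) for p in ps],0).astype(np.uint8)
    np.save(f"{n}.npy",avg)
    # rack green top outline
    h=cv2.cvtColor(avg,cv2.COLOR_RGB2HSV)
    if n=="top":
        p=ps[-1]
        for l,r_ in((205,260),(295,345)):
            m=((h[...,0]>60)&(h[...,0]<90)&(h[...,1]>90)).astype(np.uint8);m[:,:l]=0;m[:,r_:]=0;m[:155]=0;m[240:]=0
            zt=.144 if l<260 else .152
            P=np.array([at_z(p,u,v,zt)[:2] for v,u in np.argwhere(m)]);
            cc=cv2.minAreaRect((P*1000).astype(np.float32));print("rack",cc)
        # bores at yellow rack
        v=h[165:220,295:340,2]
        # warp the right rack region to metric
    # pan corners by model later
E
```

```text
pinch 0.0188
scene blue [0.6132 0.0939] [0.00017 0.00012] 159 176
scene red [0.5186 0.0964] [1.5e-04 6.0e-05] 126 155
scene yellow [ 0.5955 -0.1254] [1.6e-04 7.0e-05] 181 189
top blue [0.6132 0.0948] [0. 0.] 79 103
top red [0.5231 0.0979] [0. 0.] 80 96
top yellow [ 0.5942 -0.1237] [8.e-05 0.e+00] 79 104Traceback (most recent call last):
  File "<stdin>", line 19, in <module>
cv2.error: OpenCV(4.12.0) /io/opencv/modules/imgproc/src/convhull.cpp:143: error: (-215:Assertion failed) total >= 0 && (depth == CV_32F || depth == CV_32S) in function 'convexHull'
```

```bash
python3 - <<'E'
from h import *
tiles=[]
for n in("top","scene"):
    p=grab_frame(n);avg=np.load(f"{n}.npy")
    if n=="top":
        a,b=at_z(p,314.3,172.3,.152),at_z(p,318.8,206.9,.152);print(a,b,np.linalg.norm(a-b),(a+b)/2)
    # metric warp at rack top z=.152: x .51...68 up, y -.07..-.17 right ; 3px/mm
    w=[(.68,-.07),(.68,-.19),(.50,-.19),(.50,-.07)]
    src=np.float32([proj(p,[x,y,.152]) for x,y in w]);dst=np.float32([[0,0],[360,0],[360,540],[0,540]])
    t=cv2.warpPerspective(avg,cv2.getPerspectiveTransform(src,dst),(360,540),flags=cv2.INTER_CUBIC)
    for i in range(0,360,30):cv2.line(t,(i,0),(i,5 if i%60 else 10),(255,255,255))
    for i in range(0,540,30):cv2.line(t,(0,i),(5 if i%60 else 10,i),(255,255,255))
    tiles.append(t)
    h=cv2.cvtColor(t,cv2.COLOR_RGB2HSV);m=((h[...,0]>60)&(h[...,0]<90)&(h[...,1]>90)&(h[...,2]>85)).astype(np.uint8)
    q=np.argwhere(m)[:,::-1].astype(np.float32);r=cv2.minAreaRect(q);print(n,"rect centre",.68-r[0][1]/3000,-.07-r[0][0]/3000,np.array(r[1])/3,r[2])
cv2.imwrite("pics/w.png",cv2.cvtColor(np.hstack(tiles),cv2.COLOR_RGB2BGR))
E
```

```text
[ 0.63789741 -0.12134009  0.152     ] [ 0.54717081 -0.12905881  0.152     ] 0.09105434459232019 [ 0.59253411 -0.12519945  0.152     ]
top rect centre 0.588561747233073 -0.11505409749348959 [128.07115682   6.73757362] 76.75948333740234
scene rect centre 0.5980153198242188 -0.12680912272135417 [137.73868815  36.11356099] 84.93058013916016
```

View pics/w.png

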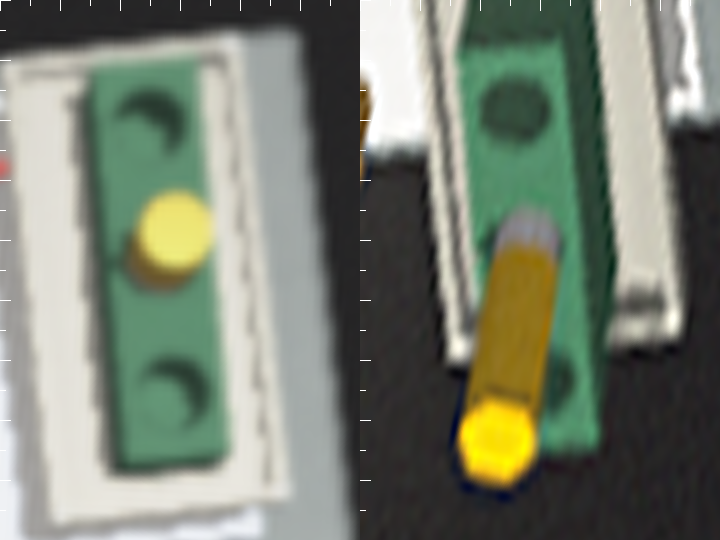

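```bash
cat >> h.py <<'E'
from scipy.spatial.transform import Rotation as Ro
def plan(x,y,z,yaw):
    s=read_state();R=Ro.from_rotvec(s["ee_rot"]);M=R.as_matrix();p=np.array(s["tool_pos"])
    T=Ro.from_matrix(np.column_stack([[np.cos(yaw),np.sin(yaw),0],[np.sin(yaw),-np.cos(yaw),0],[0,0,-1]]))
    d=(R.inv()*T).as_rotvec()
    print("pos",p.round(4),"yaw",round(np.arctan2(M[1,0],M[0,0]),4),"zax",M[:,2].round(4),"f",np.round(s["force"],2),"w",round(float(s["width"])*93,1),"grip",round(float(s["grip_force"]),1),"t",round(float(s["clock"]),2),"q",np.round(s["q"],2))
    print("turn total (num)",(d/(2*np.pi)).round(5),"shift after turn (num)",(T.inv().apply(np.array([x,y,z])-p)/.25).round(4))
E
python3 -c "
from h import *
plan(.613,.0944,.245,-.034)"
```

```text
pos [ 0.2403 -0.684   0.2186] yaw 0.3378 zax [-1.e-04 -1.e-04 -1.e+00] f [-0.74 -0.29  0.73] w 92.9 grip 0.0 t 3.1 q [ 1.16  0.6  -0.    1.6   0.    0.94 -0.08]
turn total (num) [1.000e-05 1.000e-05 5.918e-02] shift after turn (num) [ 1.3843 -3.1627 -0.1055]
```

Request:
carry_out(targets=[{"claw": 60,"tx": 0,"ty": 0,"tz": -0.0352,"ax": 0,"ay": 0,"az": 0.0197},{"claw": 60,"tx": 0,"ty": 0,"tz": -0.0352,"ax": 0,"ay": 0,"az": 0.0197},{"claw": 60,"tx": 0,"ty": 0,"tz": -0.0352,"ax": 0,"ay": 0,"az": 0.0198},{"claw": 60,"tx": 0.0769,"ty": -0.1757,"tz": 0,"ax": 0,"ay": 0,"az": 0},{"claw": 60,"tx": 0.0769,"ty": -0.1757,"tz": 0,"ax": 0,"ay": 0,"az": 0},{"claw": 60,"tx": 0.0769,"ty": -0.1757,"tz": 0,"ax": 0,"ay": 0,"az": 0},{"claw": 60,"tx": 0.0769,"ty": -0.1757,"tz": 0,"ax": 0,"ay": 0,"az": 0},{"claw": 60,"tx": 0.0769,"ty": -0.1757,"tz": 0,"ax": 0,"ay": 0,"az": 0},{"claw": 60,"tx": 0.0769,"ty": -0.1757,"tz": 0,"ax": 0,"ay": 0,"az": 0},{"claw": 60,"tx": 0.0769,"ty": -0.1757,"tz": 0,"ax": 0,"ay": 0,"az": 0}])

```text
clock: 4.1
tool_pos: [0.3859, -0.3796, 0.2453]
ee_rot: [3.141, -0.054, 0.001]
force: [0.7, -1.3, -0.1]
width: 0.65
grip_force: 0.0
```

```bash
python3 -c "
from h import *
plan(.613,.0944,.245,-.034)"
```

```text
pos [ 0.3859 -0.3796  0.2453] yaw -0.0342 zax [ 5.e-04 -4.e-04 -1.e+00] f [ 0.67 -1.32 -0.05] w 60.4 grip 0.0 t 4.1 q [ 0.62  0.35  0.07  2.   -0.03  0.8  -0.9 ]
turn total (num) [ 6.e-05 -9.e-05 -3.e-05] shift after turn (num) [ 8.4340e-01 -1.9257e+00  1.2000e-03]
```

Request:
carry_out(targets=[{"claw": 60,"tx": 0.0785,"ty": -0.179},{"claw": 60,"tx": 0.0785,"ty": -0.179},{"claw": 60,"tx": 0.0785,"ty": -0.179},{"claw": 60,"tx": 0.0785,"ty": -0.179},{"claw": 60,"tx": 0.0785,"ty": -0.179},{"claw": 60,"tx": 0.0785,"ty": -0.179},{"claw": 60,"tx": 0.0785,"ty": -0.179},{"claw": 60,"tx": 0.0785,"ty": -0.179},{"claw": 60,"tx": 0.0785,"ty": -0.179},{"claw": 60,"tx": 0.06,"ty": -0.139}])

```text
invalid input
```

```bash
python3 -c "
from h import *
plan(.613,.0944,.151,-.034)"
```

```text
pos [ 0.3859 -0.3796  0.2453] yaw -0.0342 zax [ 5.e-04 -4.e-04 -1.e+00] f [ 0.67 -1.32 -0.05] w 60.4 grip 0.0 t 4.1 q [ 0.62  0.35  0.07  2.   -0.03  0.8  -0.9 ]
turn total (num) [ 6.e-05 -9.e-05 -3.e-05] shift after turn (num) [ 0.8434 -1.9257  0.3772]
```

All fields are needed.

Request:
carry_out(targets=[{"claw": 60,"tx": 0.0785,"ty": -0.179,"tz": 0,"ax": 0,"ay": 0,"az": 0},{"claw": 60,"tx": 0.0785,"ty": -0.179,"tz": 0,"ax": 0,"ay": 0,"az": 0},{"claw": 60,"tx": 0.0785,"ty": -0.179,"tz": 0,"ax": 0,"ay": 0,"az": 0},{"claw": 60,"tx": 0.0785,"ty": -0.179,"tz": 0,"ax": 0,"ay": 0,"az": 0},{"claw": 60,"tx": 0.0785,"ty": -0.179,"tz": 0,"ax": 0,"ay": 0,"az": 0},{"claw": 60,"tx": 0.0785,"ty": -0.179,"tz": 0,"ax": 0,"ay": 0,"az": 0},{"claw": 60,"tx": 0.0785,"ty": -0.179,"tz": 0,"ax": 0,"ay": 0,"az": 0},{"claw": 60,"tx": 0.0785,"ty": -0.179,"tz": 0,"ax": 0,"ay": 0,"az": 0},{"claw": 60,"tx": 0.0785,"ty": -0.179,"tz": 0,"ax": 0,"ay": 0,"az": 0},{"claw": 60,"tx": 0.06,"ty": -0.139,"tz": 0,"ax": 0,"ay": 0,"az": 0}])

```text
clock: 5.1
tool_pos: [0.5927, 0.0527, 0.2452]
ee_rot: [-3.14, 0.05, -0.001]
force: [-0.0, -0.6, -0.3]
width: 0.645
grip_force: 0.0
```

```bash
python3 -c "
from h import *
grab_frame('top');grab_frame('top')
plan(.613,.0944,.151,-.034)"
```

```text
pos [0.5934 0.0559 0.2448] yaw -0.0266 zax [ 0.0012  0.0027 -1.    ] f [-0.49 -0.54 -0.24] w 60.1 grip 0.0 t 5.2 q [-0.17  0.41 -0.03  1.88  0.01  0.85 -1.8 ]
turn total (num) [-0.00044 -0.00017  0.00118] shift after turn (num) [ 0.073  -0.1565  0.3753]
```

Request:
carry_out(targets=[{"claw": 60,"tx": 0,"ty": 0,"tz": 0,"ax": -0.0004,"ay": -0.0002,"az": 0.0012},{"claw": 60,"tx": 0.0243,"ty": -0.0522,"tz": 0,"ax": 0,"ay": 0,"az": 0},{"claw": 60,"tx": 0.0243,"ty": -0.0522,"tz": 0,"ax": 0,"ay": 0,"az": 0},{"claw": 60,"tx": 0.0244,"ty": -0.0521,"tz": 0,"ax": 0,"ay": 0,"az": 0},{"claw": 60,"tx": 0,"ty": 0,"tz": 0.05,"ax": 0,"ay": 0,"az": 0},{"claw": 60,"tx": 0,"ty": 0,"tz": 0.05,"ax": 0,"ay": 0,"az": 0},{"claw": 60,"tx": 0,"ty": 0,"tz": 0.05,"ax": 0,"ay": 0,"az": 0},{"claw": 60,"tx": 0,"ty": 0,"tz": 0.03,"ax": 0,"ay": 0,"az": 0},{"claw": 60,"tx": 0,"ty": 0,"tz": 0,"ax": 0,"ay": 0,"az": 0},{"claw": 60,"tx": 0,"ty": 0,"tz": 0,"ax": 0,"ay": 0,"az": 0}])

```text
clock: 6.2
tool_pos: [0.6115, 0.0873, 0.1997]
ee_rot: [3.138, -0.066, -0.003]
force: [0.4, -0.2, -0.5]
width: 0.646
grip_force: 0.0
```

```bash
python3 -c "
from h import *
plan(.613,.0944,.151,-.034)"
```

```text
pos [0.6115 0.0873 0.1997] yaw -0.0421 zax [-0.0017 -0.0026 -1.    ] f [ 0.36 -0.24 -0.49] w 60.1 grip 0.0 t 6.2 q [-0.22  0.49 -0.03  1.87  0.02  0.78 -1.87]
turn total (num) [ 0.00043  0.00026 -0.00129] shift after turn (num) [ 0.0051 -0.0287  0.1949]
```

Request:
carry_out(targets=[{"claw": 60,"tx": 0,"ty": 0,"tz": 0,"ax": 0.0004,"ay": 0.0003,"az": -0.0013},{"claw": 60,"tx": 0.0051,"ty": -0.0287,"tz": 0,"ax": 0,"ay": 0,"az": 0},{"claw": 60,"tx": 0,"ty": 0,"tz": 0,"ax": 0,"ay": 0,"az": 0},{"claw": 60,"tx": 0,"ty": 0,"tz": 0.04,"ax": 0,"ay": 0,"az": 0},{"claw": 60,"tx": 0,"ty": 0,"tz": 0.04,"ax": 0,"ay": 0,"az": 0},{"claw": 60,"tx": 0,"ty": 0,"tz": 0.04,"ax": 0,"ay": 0,"az": 0},{"claw": 60,"tx": 0,"ty": 0,"tz": 0.035,"ax": 0,"ay": 0,"az": 0},{"claw": 60,"tx": 0,"ty": 0,"tz": 0.035,"ax": 0,"ay": 0,"az": 0},{"claw": 60,"tx": 0,"ty": 0,"tz": 0,"ax": 0,"ay": 0,"az": 0},{"claw": 60,"tx": 0,"ty": 0,"tz": 0,"ax": 0,"ay": 0,"az": 0}])

```text
clock: 7.2
tool_pos: [0.613, 0.0947, 0.1521]
ee_rot: [3.141, -0.053, 0.0]
force: [0.6, 0.7, 0.6]
width: 0.641
grip_force: 0.0
```

```bash
python3 -c "
from h import *
p=grab_frame('scene')
cv2.imwrite('pics/g.png',cv2.cvtColor(cv2.resize(p['image'][130:270,180:380],(800,560),interpolation=cv2.INTER_CUBIC),cv2.COLOR_RGB2BGR))
plan(.613,.0944,.151,-.034)"
```

```text
pos [0.6132 0.0947 0.1525] yaw -0.0336 zax [ 8.e-04 -0.e+00 -1.e+00] f [-0.7  -0.7   0.67] w 60.0 grip 0.0 t 7.25 q [-0.22  0.55 -0.03  1.91  0.03  0.68 -1.87]
turn total (num) [ 0.0e+00 -1.2e-04  7.0e-05] shift after turn (num) [-0.0008  0.0013  0.0059]
```

View pics/g.png

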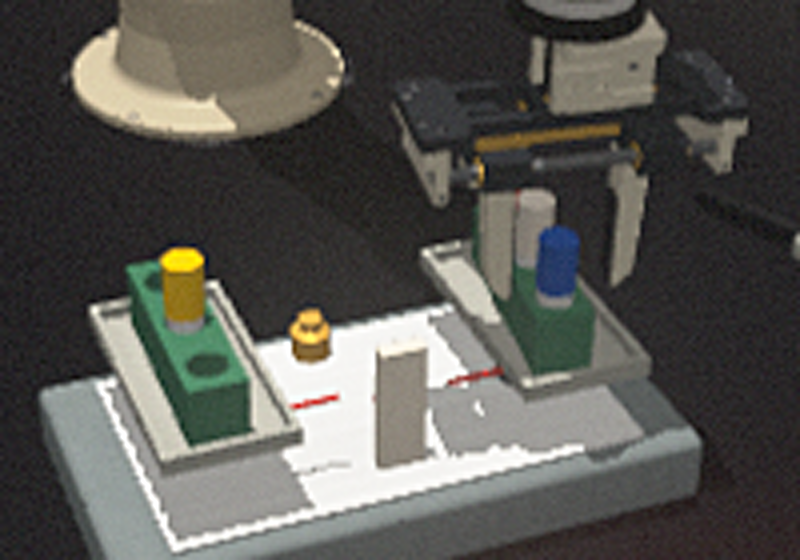

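Request:
carry_out(targets=[{"claw": 30,"tx": 0,"ty": 0,"tz": 0,"ax": 0,"ay": 0,"az": 0},{"claw": 30,"tx": 0,"ty": 0,"tz": 0,"ax": 0,"ay": 0,"az": 0},{"claw": 30,"tx": 0,"ty": 0,"tz": 0,"ax": 0,"ay": 0,"az": 0},{"claw": 10,"tx": 0,"ty": 0,"tz": 0,"ax": 0,"ay": 0,"az": 0},{"claw": 10,"tx": 0,"ty": 0,"tz": 0,"ax": 0,"ay": 0,"az": 0},{"claw": 10,"tx": 0,"ty": 0,"tz": 0,"ax": 0,"ay": 0,"az": 0},{"claw": 10,"tx": 0,"ty": 0,"tz": 0,"ax": 0,"ay": 0,"az": 0},{"claw": 10,"tx": 0,"ty": 0,"tz": 0,"ax": 0,"ay": 0,"az": 0},{"claw": 10,"tx": 0,"ty": 0,"tz": 0,"ax": 0,"ay": 0,"az": 0},{"claw": 10,"tx": 0,"ty": 0,"tz": 0,"ax": 0,"ay": 0,"az": 0}])

```text
clock: 8.25
tool_pos: [0.6131, 0.0947, 0.1524]
ee_rot: [-3.141, 0.053, -0.001]
force: [-0.4, 0.4, -0.2]
width: 0.257
grip_force: 30.0
```

```bash
python3 -c "
from h import *
for n,b in(('scene',(290,160,345,240)),('top',(205,155,260,240))):
  p=grab_frame(n);print(n,fitcap(p,'blue',b,.186))
plan(.613,.0944,.245,-.034)"
```

```text
scene (array([0.61450907, 0.09564204]), np.int32(145), 176.63822707347572)Traceback (most recent call last):
  File "<string>", line 4, in <module>
    p=grab_frame(n);print(n,fitcap(p,'blue',b,.186))
                            ~~~~~~^^^^^^^^^^^^^^^^^
  File "h.py", line 26, in fitcap
    ce,ar,st=blob(pic["image"],c,box)
             ~~~~^^^^^^^^^^^^^^^^^^^^
  File "h.py", line 20, in blob
    i=1+np.argmax(st[1:,4]);return ce[i],st[i,4],st[i,:4]
        ~~~~~~~~~^^^^^^^^^^
    return _wrapfunc(a, 'argmax', axis=axis, out=out, **kwds)
    return bound(*args, **kwds)
ValueError: attempt to get argmax of an empty sequence
```

Request:
carry_out(targets=[{"claw": 10,"tx": 0,"ty": 0,"tz": -0.02,"ax": 0,"ay": 0,"az": 0},{"claw": 10,"tx": 0,"ty": 0,"tz": -0.03,"ax": 0,"ay": 0,"az": 0},{"claw": 10,"tx": 0,"ty": 0,"tz": -0.04,"ax": 0,"ay": 0,"az": 0},{"claw": 10,"tx": 0,"ty": 0,"tz": -0.06,"ax": 0,"ay": 0,"az": 0},{"claw": 10,"tx": 0,"ty": 0,"tz": -0.08,"ax": 0,"ay": 0,"az": 0},{"claw": 10,"tx": 0,"ty": 0,"tz": -0.08,"ax": 0,"ay": 0,"az": 0},{"claw": 10,"tx": 0,"ty": 0,"tz": -0.08,"ax": 0,"ay": 0,"az": 0},{"claw": 10,"tx": 0,"ty": 0,"tz": -0.04,"ax": 0,"ay": 0,"az": 0},{"claw": 10,"tx": 0,"ty": 0,"tz": 0,"ax": 0,"ay": 0,"az": 0},{"claw": 10,"tx": 0,"ty": 0,"tz": 0,"ax": 0,"ay": 0,"az": 0}])

```text
clock: 9.35
tool_pos: [0.6127, 0.0947, 0.2596]
ee_rot: [3.141, -0.053, 0.0]
force: [0.2, 0.7, -2.2]
width: 0.251
grip_force: 30.0
```

```bash
python3 -c "
from h import *
p=grab_frame('scene')
cv2.imwrite('pics/l.png',cv2.cvtColor(cv2.resize(p['image'][110:250,180:380],(800,560),interpolation=cv2.INTER_CUBIC),cv2.COLOR_RGB2BGR))
s=read_state();zt=s['tool_pos'][2]-.0424+.076
print(fitcap(p,'blue',(270,110,345,220),zt),fitcap(p,'yellow',(190,150,260,240),.194))
plan(.640,-.121,.26,.078)"
```

```text
(array([0.61408676, 0.09544834]), np.int32(165), 199.0358245091047) (array([ 0.59541869, -0.12526003]), np.int32(181), 189.2450731411809)
pos [0.6125 0.0946 0.2591] yaw -0.0335 zax [-6.e-04 -3.e-04 -1.e+00] f [-0.58  0.07 -1.26] w 23.8 grip 30.0 t 9.4 q [-0.23  0.43 -0.03  1.81  0.02  0.91 -1.86]
turn total (num) [ 5.000e-05  1.000e-04 -1.775e-02] shift after turn (num) [ 0.0425  0.8684 -0.0037]
```

View pics/l.png

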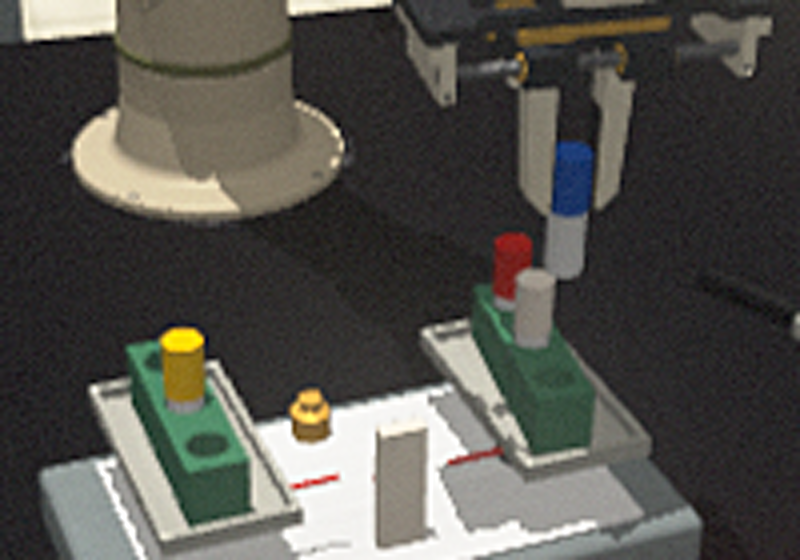

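Request:
carry_out(targets=[{"claw": 10,"tx": 0,"ty": 0,"tz": 0,"ax": 0,"ay": 0,"az": -0.0089},{"claw": 10,"tx": 0,"ty": 0,"tz": 0,"ax": 0,"ay": 0,"az": -0.0089},{"claw": 10,"tx": 0.0061,"ty": 0.124,"tz": 0,"ax": 0,"ay": 0,"az": 0},{"claw": 10,"tx": 0.0061,"ty": 0.124,"tz": 0,"ax": 0,"ay": 0,"az": 0},{"claw": 10,"tx": 0.0061,"ty": 0.124,"tz": 0,"ax": 0,"ay": 0,"az": 0},{"claw": 10,"tx": 0.0061,"ty": 0.124,"tz": 0,"ax": 0,"ay": 0,"az": 0},{"claw": 10,"tx": 0.0061,"ty": 0.124,"tz": 0,"ax": 0,"ay": 0,"az": 0},{"claw": 10,"tx": 0.0061,"ty": 0.124,"tz": 0,"ax": 0,"ay": 0,"az": 0},{"claw": 10,"tx": 0.0061,"ty": 0.124,"tz": 0,"ax": 0,"ay": 0,"az": 0},{"claw": 10,"tx": 0,"ty": 0,"tz": 0,"ax": 0,"ay": 0,"az": 0}])

```text
clock: 10.4
tool_pos: [0.6399, -0.1266, 0.2584]
ee_rot: [3.137, 0.113, -0.003]
force: [-0.2, -0.7, -1.0]
width: 0.255
grip_force: 30.0
```

Request:
carry_out(targets=[{"claw": 10,"tx": 0,"ty": 0,"tz": 0.04,"ax": 0,"ay": 0,"az": 0},{"claw": 10,"tx": 0,"ty": 0,"tz": 0.04,"ax": 0,"ay": 0,"az": 0},{"claw": 10,"tx": 0,"ty": 0,"tz": 0.04,"ax": 0,"ay": 0,"az": 0},{"claw": 10,"tx": 0,"ty": 0,"tz": 0.02,"ax": 0,"ay": 0,"az": 0},{"claw": 10,"tx": 0,"ty": 0,"tz": 0,"ax": 0,"ay": 0,"az": 0},{"claw": 10,"tx": 0,"ty": 0,"tz": 0,"ax": 0,"ay": 0,"az": 0},{"claw": 10,"tx": 0,"ty": 0,"tz": 0,"ax": 0,"ay": 0,"az": 0},{"claw": 10,"tx": 0,"ty": 0,"tz": 0,"ax": 0,"ay": 0,"az": 0},{"claw": 10,"tx": 0,"ty": 0,"tz": 0,"ax": 0,"ay": 0,"az": 0},{"claw": 10,"tx": 0,"ty": 0,"tz": 0,"ax": 0,"ay": 0,"az": 0}])

```text
clock: 11.4
tool_pos: [0.6407, -0.1209, 0.2251]
ee_rot: [3.139, 0.123, 0.002]
force: [-0.4, -0.4, -0.5]
width: 0.252
grip_force: 30.0
```

```bash
python3 -c "
from h import *
s=read_state();zt=s['tool_pos'][2]-.0424+.076
P=[grab_frame('scene') for _ in range(3)];p=P[0]
for q in P: print(fitcap(q,'blue',(190,90,280,230),zt)[0],fitcap(q,'yellow',(190,150,260,240),.194)[0])
im=np.mean([q['image'].astype(float) for q in P],0).astype(np.uint8)
cv2.imwrite('pics/m.png',cv2.cvtColor(cv2.resize(im[135:245,185:295],(600,600),interpolation=cv2.INTER_CUBIC),cv2.COLOR_RGB2BGR))
# fit dark bore in reference avg: centroid on warp
t=np.load('scene.npy');g=cv2.cvtColor(t,cv2.COLOR_RGB2HSV)
w=[(.68,-.07),(.68,-.19),(.50,-.19),(.50,-.07)]
W=cv2.warpPerspective(t,cv2.getPerspectiveTransform(np.float32([proj(p,[x,y,.152]) for x,y in w]),np.float32([[0,0],[360,0],[360,540],[0,540]])),(360,540),flags=cv2.INTER_CUBIC)
V=W[60:160,105:205].max(2);m=(V<100).astype(np.uint8);n,l,st,ce=cv2.connectedComponentsWithStats(m)
for i in range(1,n):
  if st[i,4]>500: print(st[i],'bore', .68-(ce[i,1]+60)/3000,-.07-(ce[i,0]+105)/3000)
plan(.640,-.121,.16,.078)"
```

```text
[ 0.64115532 -0.1201717 ] [ 0.60027796 -0.1321745 ]
[ 0.64140782 -0.12021887] [ 0.6002385  -0.13232599]
[ 0.64141646 -0.12017719] [ 0.60130304 -0.13229549]
[  16   19   70   65 3613] bore 0.6430704862072147 -0.12177793154350033
pos [ 0.6407 -0.1208  0.225 ] yaw 0.0783 zax [ 7.e-04 -1.e-04 -1.e+00] f [-0.53 -1.29 -0.28] w 23.5 grip 30.0 t 11.55 q [ 0.12  0.5  -0.03  1.77  0.02  0.87 -1.41]
turn total (num) [ 2.0e-05 -1.1e-04  4.0e-05] shift after turn (num) [-0.0027  0.0006  0.2599]
```

View pics/m.png

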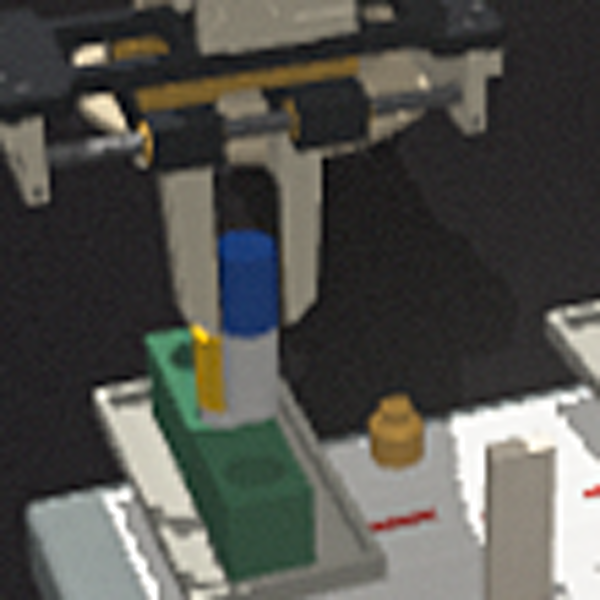

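Request:
carry_out(targets=[{"claw": 10,"tx": -0.0012,"ty": 0.0048,"tz": 0,"ax": 0,"ay": 0,"az": 0},{"claw": 10,"tx": 0,"ty": 0,"tz": 0.04,"ax": 0,"ay": 0,"az": 0},{"claw": 10,"tx": 0,"ty": 0,"tz": 0.04,"ax": 0,"ay": 0,"az": 0},{"claw": 10,"tx": 0,"ty": 0,"tz": 0.02,"ax": 0,"ay": 0,"az": 0},{"claw": 10,"tx": 0,"ty": 0,"tz": 0.014,"ax": 0,"ay": 0,"az": 0},{"claw": 10,"tx": 0,"ty": 0,"tz": 0.014,"ax": 0,"ay": 0,"az": 0},{"claw": 10,"tx": 0,"ty": 0,"tz": 0.014,"ax": 0,"ay": 0,"az": 0},{"claw": 10,"tx": 0,"ty": 0,"tz": 0.01,"ax": 0,"ay": 0,"az": 0},{"claw": 10,"tx": 0,"ty": 0,"tz": 0,"ax": 0,"ay": 0,"az": 0},{"claw": 10,"tx": 0,"ty": 0,"tz": 0,"ax": 0,"ay": 0,"az": 0}])

```text
clock: 12.55
tool_pos: [0.6404, -0.1218, 0.187]
ee_rot: [-3.139, -0.123, -0.001]
force: [-0.5, 1.7, -0.6]
width: 0.252
grip_force: 30.0
```

```bash
python3 -c "
from h import *
P=[grab_frame('scene') for _ in range(3)];p=P[0]
s=read_state();zt=s['tool_pos'][2]-.0424+.076
print(fitcap(p,'blue',(190,90,280,230),zt)[0])
im=np.mean([q['image'].astype(float) for q in P],0).astype(np.uint8)
cv2.imwrite('pics/n.png',cv2.cvtColor(cv2.resize(im[155:265,185:330],(790,600),interpolation=cv2.INTER_CUBIC),cv2.COLOR_RGB2BGR))
plan(.6405,-.122,.16,.078)"
```

```text
[ 0.64122662 -0.12131282]
pos [ 0.6403 -0.1218  0.187 ] yaw 0.0784 zax [ 4.e-04  1.e-04 -1.e+00] f [-1.56  0.96  0.2 ] w 23.3 grip 30.0 t 12.7 q [ 0.12  0.54 -0.03  1.81  0.02  0.79 -1.41]
turn total (num) [-2.e-05 -7.e-05  6.e-05] shift after turn (num) [0.0006 0.0008 0.1082]
```

View pics/n.png

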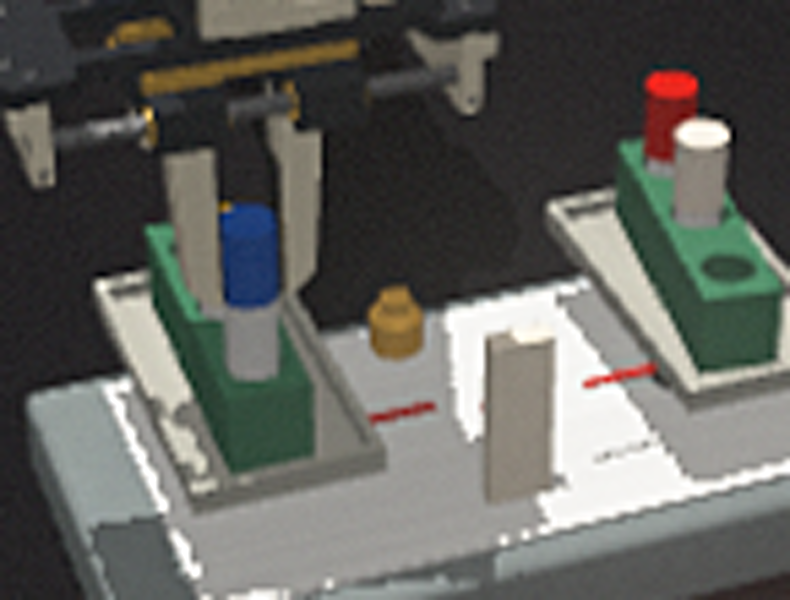

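Request:
carry_out(targets=[{"claw": 10,"tx": 0,"ty": 0,"tz": 0.013,"ax": 0,"ay": 0,"az": 0},{"claw": 10,"tx": 0,"ty": 0,"tz": 0.013,"ax": 0,"ay": 0,"az": 0},{"claw": 10,"tx": 0,"ty": 0,"tz": 0.013,"ax": 0,"ay": 0,"az": 0},{"claw": 10,"tx": 0,"ty": 0,"tz": 0.013,"ax": 0,"ay": 0,"az": 0},{"claw": 10,"tx": 0,"ty": 0,"tz": 0.013,"ax": 0,"ay": 0,"az": 0},{"claw": 10,"tx": 0,"ty": 0,"tz": 0.013,"ax": 0,"ay": 0,"az": 0},{"claw": 10,"tx": 0,"ty": 0,"tz": 0.012,"ax": 0,"ay": 0,"az": 0},{"claw": 10,"tx": 0,"ty": 0,"tz": 0,"ax": 0,"ay": 0,"az": 0},{"claw": 10,"tx": 0,"ty": 0,"tz": 0,"ax": 0,"ay": 0,"az": 0},{"claw": 10,"tx": 0,"ty": 0,"tz": 0,"ax": 0,"ay": 0,"az": 0}])

```text
clock: 13.7
tool_pos: [0.6404, -0.1221, 0.1645]
ee_rot: [3.139, 0.123, 0.001]
force: [-1.6, 2.1, -0.9]
width: 0.255
grip_force: 30.0
```

```bash
python3 -c "
from h import *
P=[grab_frame('scene') for _ in range(3)];p=P[0]
s=read_state();zt=s['tool_pos'][2]-.0424+.076
print(fitcap(p,'blue',(190,90,280,240),zt)[0])
im=np.mean([q['image'].astype(float) for q in P],0).astype(np.uint8)
cv2.imwrite('pics/o.png',cv2.cvtColor(cv2.resize(im[155:265,185:330],(790,600),interpolation=cv2.INTER_CUBIC),cv2.COLOR_RGB2BGR))
plan(.6405,-.122,.1564,.078)"
```

```text
[ 0.64172828 -0.1218495 ]
pos [ 0.6404 -0.1221  0.1645] yaw 0.0783 zax [ 6.e-04 -1.e-04 -1.e+00] f [-1.28  1.02  0.51] w 23.3 grip 30.0 t 13.85 q [ 0.12  0.57 -0.03  1.82  0.02  0.75 -1.42]
turn total (num) [ 2.e-05 -1.e-04  5.e-05] shift after turn (num) [ 0.0004 -0.0002  0.0325]
```

View pics/o.png

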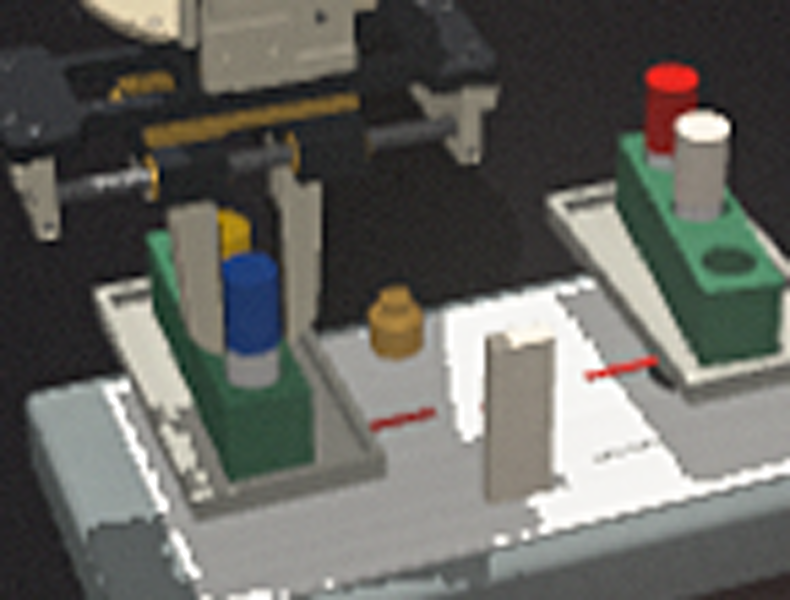

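Request:
carry_out(targets=[{"claw": 10,"tx": -0.001,"ty": -0.001,"tz": 0.008,"ax": 0,"ay": 0,"az": 0},{"claw": 10,"tx": 0,"ty": 0,"tz": 0.008,"ax": 0,"ay": 0,"az": 0},{"claw": 10,"tx": 0,"ty": 0,"tz": 0.008,"ax": 0,"ay": 0,"az": 0},{"claw": 10,"tx": 0,"ty": 0,"tz": 0.008,"ax": 0,"ay": 0,"az": 0},{"claw": 10,"tx": 0,"ty": 0,"tz": 0,"ax": 0,"ay": 0,"az": 0},{"claw": 10,"tx": 0,"ty": 0,"tz": 0,"ax": 0,"ay": 0,"az": 0},{"claw": 10,"tx": 0,"ty": 0,"tz": 0,"ax": 0,"ay": 0,"az": 0},{"claw": 10,"tx": 0,"ty": 0,"tz": 0,"ax": 0,"ay": 0,"az": 0},{"claw": 10,"tx": 0,"ty": 0,"tz": 0,"ax": 0,"ay": 0,"az": 0},{"claw": 10,"tx": 0,"ty": 0,"tz": 0,"ax": 0,"ay": 0,"az": 0}])

```text
clock: 14.85
tool_pos: [0.6403, -0.1218, 0.1565]
ee_rot: [3.139, 0.123, 0.001]
force: [-0.0, 0.2, -0.3]
width: 0.254
grip_force: 30.0
```

```bash
cat >> h.py <<'E'
def pans():
    # height of each pan from its red pointer / rack caps in the scene view: image rows of white/red caps, yellow & blue
    P=[grab_frame('scene') for _ in range(3)];im=np.mean([q['image'].astype(float) for q in P],0).astype(np.uint8)
    r=blob(im,"red",(290,150,345,215));y=blob(im,"yellow",(190,150,262,240));b=blob(im,"blue",(190,150,262,240))
    t=blob(im,"red",(285,215,312,232));u=blob(im,"red",(250,222,270,240))
    print("red",r[0].round(2),r[1],"yel",y[0].round(2),y[1],"blue",b[0].round(2),b[1],"ptrL",t[0].round(2),t[1],"ptrR",u[0].round(2),u[1]);return im
E
python3 -c "
from h import *
im=pans();im0=np.load('scene.npy')
r=blob(im0,'red',(290,150,345,215));t=blob(im0,'red',(285,215,312,232));u=blob(im0,'red',(250,222,270,240));print('start',r,t,u)
p=grab_frame('scene')
for z in(.104,.108,.112): print(z,'red cap',capcen(p,.521,.0975,z+.082),'yel',capcen(p,.595,-.1248,z+.082),'blue',capcen(p,.641,-.1215,z+.082))
plan(.6405,-.122,.153,.078)"
```

```text
red [307.04 173.16] 129 yel [229.57 179.96] 79 blue [230.91 213.12] 170 ptrL [299.3  222.05] 20 ptrR [258.33 231.33] 15
start (array([306.9453125, 174.7109375]), np.int32(128), array([303, 168,  10,  17], dtype=int32)) (array([299.1 , 223.45]), np.int32(20), array([292, 222,  14,   4], dtype=int32)) (array([257.83333333, 230.08333333]), np.int32(12), array([253, 229,  11,   3], dtype=int32))
0.104 red cap (array([307.70729986, 175.13083153]), 155.06769455689937) yel (array([225.66268079, 203.28513787]), 187.39070634741802) blue (array([230.95958405, 214.26558333]), 199.92844385199714)
0.108 red cap (array([307.78508692, 173.74794909]), 155.70383318001404) yel (array([225.57772738, 201.82020774]), 188.2371068065986) blue (array([230.88306895, 212.77321599]), 200.86147947970312)
0.112 red cap (array([307.86318302, 172.35983998]), 156.34442372620106) yel (array([225.49242353, 200.34916837]), 189.08894539182074) blue (array([230.80622547, 211.27440823]), 201.80111599341035)
pos [ 0.6402 -0.1218  0.1564] yaw 0.0783 zax [ 7.e-04 -1.e-04 -1.e+00] f [0.18 1.05 0.9 ] w 23.4 grip 30.0 t 15.05 q [ 0.12  0.58 -0.03  1.83  0.03  0.73 -1.42]
turn total (num) [ 3.0e-05 -1.1e-04  5.0e-05] shift after turn (num) [0.001  0.0008 0.0137]
```

Request:
carry_out(targets=[{"claw": 10,"tx": 0,"ty": 0,"tz": 0.003,"ax": 0,"ay": 0,"az": 0},{"claw": 10,"tx": 0,"ty": 0,"tz": 0.003,"ax": 0,"ay": 0,"az": 0},{"claw": 10,"tx": 0,"ty": 0,"tz": 0,"ax": 0,"ay": 0,"az": 0},{"claw": 10,"tx": 0,"ty": 0,"tz": 0,"ax": 0,"ay": 0,"az": 0},{"claw": 27,"tx": 0,"ty": 0,"tz": 0,"ax": 0,"ay": 0,"az": 0},{"claw": 30,"tx": 0,"ty": 0,"tz": 0,"ax": 0,"ay": 0,"az": 0},{"claw": 40,"tx": 0,"ty": 0,"tz": 0,"ax": 0,"ay": 0,"az": 0},{"claw": 50,"tx": 0,"ty": 0,"tz": 0,"ax": 0,"ay": 0,"az": 0},{"claw": 50,"tx": 0,"ty": 0,"tz": 0,"ax": 0,"ay": 0,"az": 0},{"claw": 50,"tx": 0,"ty": 0,"tz": 0,"ax": 0,"ay": 0,"az": 0}])

```text
clock: 16.05
tool_pos: [0.6402, -0.1218, 0.1549]
ee_rot: [3.139, 0.123, 0.001]
force: [-0.3, 0.3, -0.4]
width: 0.534
grip_force: 0.0
```

```bash
python3 -c "
from h import *
pans()
plan(.6405,-.122,.255,.078)"
```

```text
red [307.02 172.93] 126 yel [224.8  200.69] 137 blue [230.61 213.65] 172 ptrL [299.   221.79] 19 ptrR [258.21 231.71] 14
pos [ 0.6402 -0.1217  0.1549] yaw 0.0783 zax [ 6.e-04 -0.e+00 -1.e+00] f [-0.4  -0.11  0.15] w 50.0 grip 0.0 t 16.2 q [ 0.12  0.58 -0.03  1.83  0.03  0.73 -1.42]
turn total (num) [ 1.e-05 -9.e-05  5.e-05] shift after turn (num) [ 0.0012  0.0011 -0.4004]
```

Released; raise straight up and check.

Request:
carry_out(targets=[{"claw": 50,"tx": 0,"ty": 0,"tz": -0.02,"ax": 0,"ay": 0,"az": 0},{"claw": 50,"tx": 0,"ty": 0,"tz": -0.04,"ax": 0,"ay": 0,"az": 0},{"claw": 50,"tx": 0,"ty": 0,"tz": -0.06,"ax": 0,"ay": 0,"az": 0},{"claw": 50,"tx": 0,"ty": 0,"tz": -0.08,"ax": 0,"ay": 0,"az": 0},{"claw": 50,"tx": 0,"ty": 0,"tz": -0.08,"ax": 0,"ay": 0,"az": 0},{"claw": 50,"tx": 0,"ty": 0,"tz": -0.08,"ax": 0,"ay": 0,"az": 0},{"claw": 50,"tx": 0,"ty": 0,"tz": -0.08,"ax": 0,"ay": 0,"az": 0},{"claw": 50,"tx": 0,"ty": 0,"tz": -0.08,"ax": 0,"ay": 0,"az": 0},{"claw": 50,"tx": 0,"ty": 0,"tz": 0,"ax": 0,"ay": 0,"az": 0},{"claw": 50,"tx": 0,"ty": 0,"tz": 0,"ax": 0,"ay": 0,"az": 0}])

```text
clock: 17.2
tool_pos: [0.6402, -0.1218, 0.2859]
ee_rot: [3.139, 0.123, 0.003]
force: [0.6, -0.2, -0.7]
width: 0.534
grip_force: 0.0
```

```bash
python3 -c "
from h import *
im=pans()
cv2.imwrite('pics/z.png',cv2.cvtColor(cv2.resize(im[155:265,185:350],(800,533),interpolation=cv2.INTER_CUBIC),cv2.COLOR_RGB2BGR))
pans()
plan(.6405,-.122,.255,.078)"
```

```text
red [307.06 172.94] 126 yel [224.7 200.6] 139 blue [230.6 213.6] 173 ptrL [299.1 221.8] 20 ptrR [258.21 231.71] 14
red [307.06 172.95] 125 yel [224.77 200.51] 141 blue [230.56 213.56] 172 ptrL [299.1 221.8] 20 ptrR [258.21 231.71] 14
pos [ 0.6398 -0.1217  0.2841] yaw 0.0784 zax [-7.e-04  1.e-04 -1.e+00] f [ 0.64 -0.11 -0.18] w 49.7 grip 0.0 t 17.5 q [ 0.12  0.45 -0.03  1.71  0.01  0.99 -1.41]
turn total (num) [-3.0e-05  1.1e-04  6.0e-05] shift after turn (num) [0.0027 0.0014 0.1165]
```

View pics/z.png

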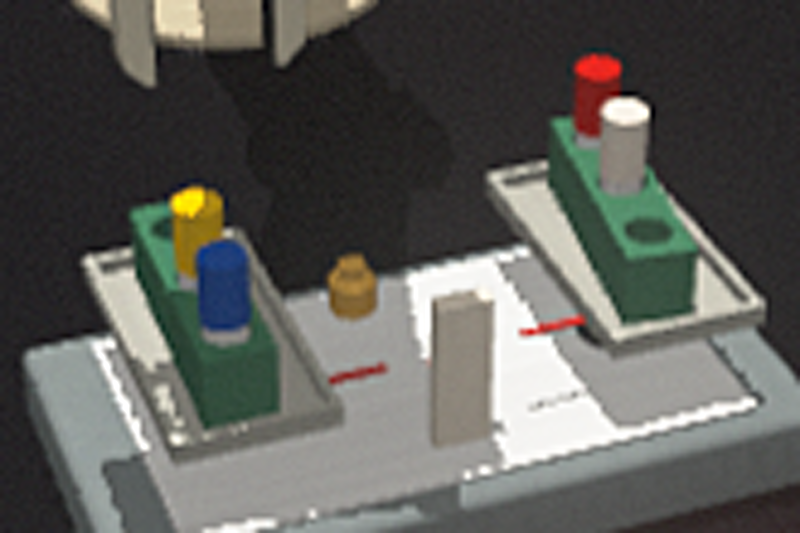

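```bash
python3 -c "
from plant import *
print(sign_off())"
```

```text
the job is handed in; nothing more can be done
None
```

I moved the blue 120 g cartridge from the left rack's far bore to the right rack's far bore, lowered it home and released it; the last pictures show all four cartridges upright and the pans at rest within about 1 mm of level, so I signed the job off at about 17.5 s.

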